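Fetch the round stamp from the lidded stationery box

ROBOT

A 6-joint arm with a two-finger parallel gripper is mounted at the origin on the work surface. World frame = base frame: x ahead of the robot, y to its left, z up, the work surface at z = 0. Lengths are in m, angles in rad, forces in N, time in s.
With the tool pointing down it reaches from about 0.375 to 0.9 m from the base axis. Payload 3.1 kg.
Tool frame: the origin (TCP) lies midway between the tips of the shut fingers; the grasp point (between the pads) lies 19 mm behind it; z points along the fingers, y is the line along which they close (so a half turn about z gives the same grasp; the last joint's range is limited). The gripper opens to 87 mm and grips with 3 to 60 N. Pads are 19 mm wide; open, the fingers measure 117 mm over their backs; the gripper's body (75 mm by 190 mm) begins 51 mm behind the grasp point.
Start: joints at [0.953, 0.527, 1.433, -0, 1.181, -0.178], TCP at [0.266, 0.566, 0.223] pointing down, gripper open.
Joint ranges: [-3.08, 3.08], [-0.75, 2.2], [0.22, 2.44], [-1.43, 4.57], [0, 2.65], [-2.85, 2.85]. Speed limits (rad/s): [2.79, 2.79, 3.14, 3.14, 3.14, 3.14].

INTERFACE

Orientations are given as a unit quaternion [x, y, z, w].
In Python, from rig import robot gives the robot as it stands.
- The arm moves only by the shell command python3 -m jog 'ROWS' [FORCE]. ROWS is a JSON object of lists of equal length, an entry for each row: "dp": the shift along the tool's x, y, z in mm, a list of three; "delta_rot": the turn, a rotation vector about the tool's x, y, z in rad, a list of three; "gripper": the opening, from -1 (shut) to 1 (fully open). A call has 1 to 12 rows; each row is the pose to reach, as a shift and turn from the pose commanded when the call began, along the tool's axes at that moment; what a row does not reach only later rows make up. A row lasts 1/10 s, in which the tool goes at most 50 mm and 8.59 degrees, less where a joint would pass 70% of its speed; a pose out of reach is approached as far as the arm can. A call with a gripper value outside its range is refused whole. The fingers move at their own pace and stop on an object; FORCE is the grip in N (left out, the last holds). Time passes only in rows, so rows that repeat a pose let the fingers close. It gives the time, the measured TCP pose, the force, the opening and the grip force at its end, in the units of the state.
- robot.get_obs(): the state, without advancing time (a new reading comes with each control period).
- robot.camera(name): name is "scene" or "side" or "wrist"; returns the picture (400x640x3 uint8, red, green, blue); there is no depth.
- robot.camera_model(name): a dict with "fx", "fy", "cx", "cy" (pixels), "xyz" and "orientation" of the camera in the world; the wrist camera has in their place "T_tool_cam" (4x4, takes a point from camera to tool coordinates, whose origin is the TCP and whose axes are the flange's). Camera axes: x right, y down, z forward; pixel columns grow to the right and rows downward; lengths in m; the calibration is good to about 2 mm. A picture is of the moment at which its call begins: read the wrist's pose just before it. camera_model takes no time and is no camera call.
- robot.hand_in(): hands the job in; it is judged then, once.
Trained networks look in the newest picture that a camera, given by its name, has taken for a name from the list of things; names that differ only in an ending like _2 or _b are one class to them, and where a whole thing is asked for, a point or a joint stands for the part that bears it (a point fixed in the world has none). Each returns a list of dicts, best first, with "score" (0 to 1); they miss things now and then, are a little off and sometimes report something else, mostly with a low value. They report only what shows in the picture. A call takes as long as a camera call. They do not tell look-alikes from the thing itself.
- robot.search_frame(name, camera): "rect" ([left, top, right, bottom] in pixels, round what is visible of it).
The state is a dict: "time": time; "q": joint angles; "joint_velocities": joint speeds; "joint_torque": joint torques, N m; "position": TCP position; "tool_rot": TCP orientation; "ft_force": force on the tool from outside, world axes, zero at the start; "moment": the same for the moment, N m; "grip_width": finger opening in m; "grip_force": force on a finger pad.
Only numpy, scipy, OpenCV 4.12 (cv2) and the standard library are available. Lean on these libraries where they do the work, as an engineer would, in place of code of your own. Each camera call takes 0.05 s, during which the arm holds its last target. There are 200 camera calls.

TASK

Take the loose wooden lid off the stationery box: grip its brass tab and tip that side well up (some 25 degrees) while the opposite edge still rests on the box's rim, then lift the lid away and lay it flat, tab upwards, in the middle of the leather mat. Then take the round-footed stamp out of the box and stand it upright with its whole foot on the ink pad. Set both down gently rather than dropping them, leave the square-footed stamp standing in the box, and do not push the box, the ink pad or anything else on the desk about.

Things in the scene. Friction and masses are not known exactly. Their poses are not given: they have to be found in the camera images.
- box: open-topped light oak box, loose but heavy (1.2 kg): outside 124 (x) x 184 (y) x 95 high, walls and floor 8 thick. Origin: centre of its underside; z up. The lid's tab is on its +x side
- box_heel (a point): middle of the top outer edge of the box's -x long wall (62 mm from the centre, 95 up): the edge on which the lid is tipped
- lid: light oak lid, 0.2 kg, loose on the box's rim: plate 132 (x) x 192 (y) x 8 (z 6 to 14), under it a plug 102 x 162 x 6 that sits in the box's mouth with 3 mm play all round. Origin: centre of the plug's underside, 89 above the box's origin when seated. On it near the +x edge an upright brass tab 26 (x) x 10 (y) x 30 high, centred at x +46, y 0, z 14 to 44
- lid_tab (a point): point in the lid's brass tab, 36 mm above the lid's origin (x +46, y 0): pinch the tab here across its 10 mm thickness (lid y)
- lid_heel (a point): point on the underside of the lid's plate above the box's -x wall (x -62, y 0, z 6 in the lid's frame); coincides with box_heel when the lid is seated
- mat: dark leather desk mat, fixed, 220 x 220 x 3. Origin: centre of its underside
- round_stamp: hand stamp standing in the box under the lid: ROUND wooden foot 38 dia x 12, brass neck, wooden handle 24 dia from z 42 to 68, 74 high in all. Origin: centre of the foot's underside, 8 above the box's underside; z up. The two stamps stand about 84 apart along the box's y, in either order
- square_stamp: the same stamp but with a SQUARE foot 36 x 36 x 12; it stays in the box
- ink_pad: open ink pad, loose, 0.3 kg: steel tray 98 (x) x 120 (y) x 8 with a grey felt pad 88 x 110 on it, whose top is 12 above the underside. Origin: centre of its underside
- paperweight: bystander: glass dome, 62 dia x 36 high, origin under its centre (mm); leave it alone
- note_block: bystander: block of note paper 45 x 75 x 22 (mm); leave it alone
- toy_car: bystander: toy car 90 long, 38 high (mm); leave it alone
- stapler: bystander: desk stapler 135 long, 55 high (mm); leave it alone
- mug: bystander: white mug, 82 dia x 95 high (mm); leave it alone
- tape: bystander: tape dispenser 130 x 50 x 72 (mm); leave it alone
- mouse: bystander: computer mouse 105 x 60 x 28 (mm); leave it alone
Things that resemble listed ones, but are neither listed nor needed, are in the scene too. Leave any red look-alike of the lid alone.

How it is judged:
By the outcome, as a careful person would: the job done as asked, in the order asked, and still so for the second after the job is handed in, with the robot touching nothing.
It also fails if it takes over 64 s, if anything falls off the work surface, if the arm or the gripper's body presses on something with over 40 N, if the wrist force passes 120 N, or if a joint passes its speed limit or range.

## Working session

There is one attempt and no reset: what is moved stays moved. The work goes in short steps, Python scripts to look and compute and a shell command to move; the robot and the scene stay as the last step left them, time stands still between calls to the robot, and variables do not carry over. Pictures are saved under pics/ and viewed, at most 14 in all, crops included, and the job is handed in when it is done.

```bash
mkdir -p pics; ls; python3 - <<'E'
from rig import robot
import cv2,numpy as np
for c in ["scene","side"]:
    im=robot.camera(c); cv2.imwrite(f"pics/{c}0.png",im[:,:,::-1])
    print(c,robot.camera_model(c))
    for n in ["box","lid","lid_tab","mat","ink_pad"]:
        print(n,[(np.round(d["rect"]).tolist(),round(d["score"],2)) for d in robot.search_frame(n,c)][:4])
print(robot.camera_model("wrist"));o=robot.get_obs();print(o)
E
```

```text
pics
scene {'fx': 515.7848248914876, 'fy': 515.7848248914876, 'cx': 315.65329838259527, 'cy': 196.1834267591495, 'xyz': array([ 1.43657927, -0.54840431,  1.27768324]), 'orientation': array([ 0.79929151,  0.47290389, -0.18110454, -0.32356783])}
box [([206.0, 225.0, 281.0, 281.0], 0.86)]
lid [([166.0, 186.0, 228.0, 227.0], 0.9), ([204.0, 207.0, 282.0, 263.0], 0.69)]
lid_tab [([210.0, 202.0, 280.0, 262.0], 0.76), ([204.0, 228.0, 282.0, 278.0], 0.62)]
mat [([337.0, 159.0, 423.0, 218.0], 0.98)]
ink_pad [([299.0, 221.0, 347.0, 256.0], 0.66)]
side {'fx': 437.1497600654453, 'fy': 437.1497600654453, 'cx': 325.7704308860189, 'cy': 192.23172671370173, 'xyz': array([-0.11676251, -1.0544906 ,  1.04708753]), 'orientation': array([ 0.86723876, -0.22605471,  0.11679182, -0.42796715])}
box [([330.0, 236.0, 398.0, 287.0], 0.56)]
lid [([331.0, 212.0, 395.0, 262.0], 0.96), ([276.0, 281.0, 333.0, 338.0], 0.9)]
lid_tab [([328.0, 214.0, 402.0, 265.0], 0.95), ([277.0, 276.0, 333.0, 337.0], 0.55)]
mat [([250.0, 160.0, 323.0, 204.0], 0.63)]
ink_pad [([326.0, 206.0, 360.0, 224.0], 0.94), ([329.0, 235.0, 400.0,
[... 473 characters left out ...]
time': 0.6, 'q': array([ 9.52467721e-01,  5.27457002e-01,  1.43274619e+00, -7.34785542e-05,
        1.18140329e+00, -1.78496569e-01]), 'joint_velocities': array([ 0.00089553, -0.00297954,  0.00393211, -0.00036166, -0.00046737,
       -0.0003936 ]), 'joint_torque': array([-1.13660113e-03, -4.39739013e+01, -1.76888412e+01,  6.34380430e-02,
        5.06363728e-02, -2.80574079e-05]), 'position': array([0.26607785, 0.56547705, 0.22256011]), 'tool_rot': array([ 2.18134053e-01,  9.75918815e-01, -1.95615649e-05,  2.86432397e-05]), 'ft_force': array([-0.02896687,  0.28200959,  0.10418547]), 'moment': array([ 0.03841197, -0.04405712,  0.03098669]), 'grip_force': 0.0, 'grip_width': 0.08705869536290642}
```

```bash
python3 - <<'E'
import cv2,numpy as np
a=cv2.imread("pics/scene0.png")[130:330,130:450];b=cv2.imread("pics/side0.png")[140:350,210:450]
cv2.imwrite("pics/v1.png",cv2.resize(a,(800,500),interpolation=cv2.INTER_CUBIC))
cv2.imwrite("pics/v2.png",cv2.resize(b,(686,600),interpolation=cv2.INTER_CUBIC))
E
```

```text
(no output)
```

View pics/v1.png

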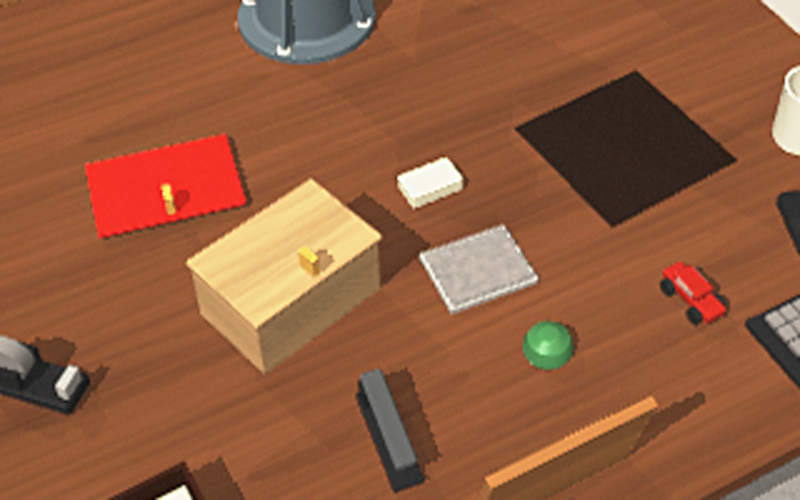

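View pics/v2.png

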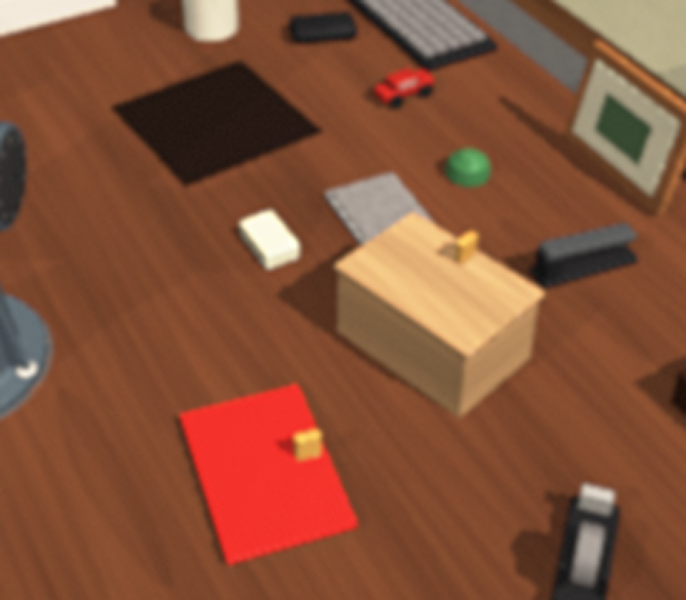

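The oak lid on the box is at scene pixel (244,234) and side pixel (370,237). The red look-alike lies on the desk at scene (196,204) and side (304,307). The oak one is the lid to take, since it's wooden and sits on the box. The crops above confirm it. The mat is at scene (380,189), the ink pad at (321,237), and the tab at about (254,234).

```bash
cat > h.py <<'E'
import numpy as np,cv2
from scipy.spatial.transform import Rotation as R
from scipy.optimize import least_squares
from rig import robot
def cam(name,obs=None):
    m=robot.camera_model(name)
    K=np.array([[m["fx"],0,m["cx"]],[0,m["fy"],m["cy"]],[0,0,1]])
    if name=="wrist":
        T=np.eye(4);T[:3,:3]=R.from_quat(obs["tool_rot"]).as_matrix();T[:3,3]=obs["position"];T=T@m["T_tool_cam"]
        return K,T[:3,:3],T[:3,3]
    return K,R.from_quat(m["orientation"]).as_matrix(),np.array(m["xyz"])
def proj(c,P):
    K,Rm,t=c; q=(np.atleast_2d(P)-t)@Rm@K.T; return q[:,:2]/q[:,2:]
def P(c): K,Rm,t=c; return K@np.hstack([Rm.T,(-Rm.T@t)[:,None]])
def tri(c1,u1,c2,u2):
    X=cv2.triangulatePoints(P(c1),P(c2),np.float64(u1).T,np.float64(u2).T);return (X[:3]/X[3]).T
def onplane(c,u,z):
    K,Rm,t=c;u=np.atleast_2d(u);d=np.c_[u,np.ones(len(u))]@np.linalg.inv(K).T@Rm.T
    return t+d*((z-t[2])/d[:,2])[:,None]
def fitrect(X,lx,ly):
    """fit rectangle pose to corners (+,+)(-,+)(-,-)(+,-)"""
    L=np.array([[1,1],[-1,1],[-1,-1],[1,-1]])*[lx/2,ly/2]
    c=X[:,:2].mean(0);A=L.T@(X[:,:2]-c);th=np.arctan2(A[0,1]-A[1,0],A[0,0]+A[1,1])
    Rm=np.array([[np.cos(th),-np.sin(th)],[np.sin(th),np.cos(th)]])
    return c,np.degrees(th),np.round(1e3*np.linalg.norm(L@Rm.T+c-X[:,:2],axis=1),1)
E
python3 - <<'E'
from h import *
np.set_printoptions(precision=4,suppress=True)
S,D=cam("scene"),cam("side")
s=lambda a:np.array(a)/2.5+130
d=lambda a:np.array(a)/2.8575+[210,140]
for n,a,b in [("lid",[(381,238),(260,325),(188,263),(312,180)],[(415,213),(543,293),(470,353),(337,268)]),
 ("mat",[(637,71),(735,158),(613,224),(516,130)],[(114,107),(242,63),(320,128),(187,184)]),
 ("tab",[(309,258)],[(467,243)])]:
    X=tri(S,s(a),D,d(b));print(n,X,X.mean(0))
print("pad",onplane(S,s([(420,253),(503,228),(537,277),(455,310)]),.01))
print("pw,stapler,car,note",onplane(S,s([(549,345),(392,430),(694,292),(430,182)]),.02))
E
```

```text
lid [[ 0.5272 -0.1326  0.1007]
 [ 0.5774 -0.3105  0.0997]
 [ 0.4558 -0.3488  0.102 ]
 [ 0.4014 -0.1662  0.0985]] [ 0.4905 -0.2395  0.1002]
mat [[0.3422 0.3769 0.0007]
 [0.5549 0.3936 0.0013]
 [0.575  0.1799 0.0046]
 [0.3615 0.1594 0.0007]] [0.4584 0.2774 0.0018]
tab [[ 0.5336 -0.2276  0.1249]] [ 0.5336 -0.2276  0.1249]
pad [[ 0.5029 -0.0679  0.01  ]
 [ 0.5168  0.0464  0.01  ]
 [ 0.6071  0.043   0.01  ]
 [ 0.6033 -0.0724  0.01  ]]
pw,stapler,car,note [[ 0.7086 -0.0028  0.02  ]
 [ 0.7234 -0.2197  0.02  ]
 [ 0.7262  0.1969  0.02  ]
 [ 0.4085 -0.003   0.02  ]]
```

```bash
python3 -m jog '{"dp":[[-582,-603,-80],[-582,-603,-80],[-582,-603,-80],[-582,-603,-80],[-582,-603,-80],[-582,-603,-80],[-582,-603,-80],[-582,-603,-80],[-582,-603,-80],[-582,-603,-80],[-582,-603,-80],[-582,-603,-80]],"delta_rot":[[0,0,2.428],[0,0,2.428],[0,0,2.428],[0,0,2.428],[0,0,2.428],[0,0,2.428],[0,0,2.428],[0,0,2.428],[0,0,2.428],[0,0,2.428],[0,0,2.428],[0,0,2.428]],"gripper":[0,0,0,0,0,0,0,0,0,0,0,0]}'
cat >> h.py <<'E'
def down(yaw_y):
    """tool pointing down, tool y at world angle yaw_y deg"""
    a=np.radians(yaw_y);y=np.array([np.cos(a),np.sin(a),0]);z=np.array([0,0,-1.]);return np.c_[np.cross(y,z),y,z]
def goto(p,Rt):
    o=robot.get_obs();R0=R.from_quat(o["tool_rot"]).as_matrix()
    print("t",round(o["time"],2),"dp",np.round(1e3*R0.T@(np.array(p)-o["position"]),1),"rot",np.round(R.from_matrix(R0.T@Rt).as_rotvec(),4),"q",np.round(o["q"],2),"f",np.round(o["ft_force"],1))
E
python3 -c "
from h import *
goto([.535,-.228,.30],down(-74.3))"
```

```text
time: 1.8
position: [0.4588, -0.002, 0.2802]
tool_rot: [0.901, 0.433, 0.0, 0.0]
ft_force: [1.6, 0.2, 0.7]
grip_width: 0.0434
grip_force: 0.0
t 1.8 dp [-128.7  200.8  -19.8] rot [ 6.000e-04 -9.000e-04  6.212e-01] q [-0.25  0.23  1.76  0.    1.16  0.43] f [1.6 0.2 0.7]
```

```bash
python3 -m jog '{"dp":[[-129,201,-20],[-129,201,-20],[-129,201,-20],[-129,201,-20],[-129,201,-20],[-129,201,-20],[-129,201,-20]],"delta_rot":[[0,0,0.62],[0,0,0.62],[0,0,0.62],[0,0,0.62],[0,0,0.62],[0,0,0.62],[0,0,0.62]],"gripper":[0,0,0,0,0,0,0]}'
python3 - <<'E'
from h import *
import pickle
o=robot.get_obs();im=robot.camera("wrist");cv2.imwrite("pics/w1.png",im[:,:,::-1]);pickle.dump(o,open("w1.pkl","wb"))
print(o["position"],o["tool_rot"],np.round(o["joint_velocities"],3))
E
```

```text
time: 2.5
position: [0.5358, -0.2264, 0.2991]
tool_rot: [0.99, 0.14, -0.0, -0.001]
ft_force: [-1.1, 0.9, -0.3]
grip_width: 0.0433
grip_force: 0.0
[ 0.53579403 -0.22642776  0.29913374] [ 9.90197636e-01  1.39671913e-01 -3.23920232e-04 -5.41115542e-04] [ 0.033 -0.021  0.041  0.003  0.005  0.   ]
```

View pics/w1.png

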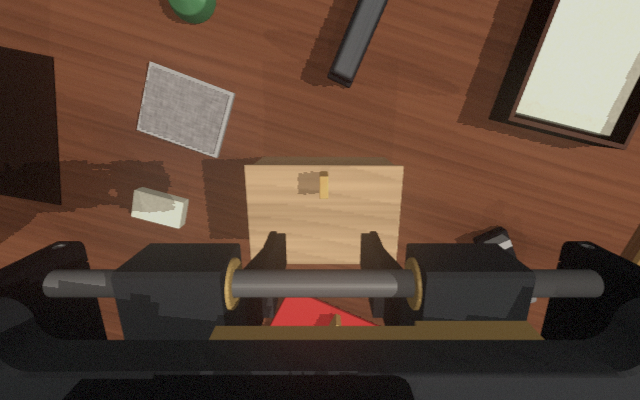

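```bash
python3 - <<'E'
from h import *
import pickle
np.set_printoptions(precision=4,suppress=True)
W=cam("wrist",pickle.load(open("w1.pkl","rb")));S,D=cam("scene"),cam("side")
def sub(f,pts,w=3):
    g=cv2.cvtColor(cv2.imread(f),cv2.COLOR_BGR2GRAY);return cv2.cornerSubPix(g,np.float32(pts).reshape(-1,1,2),(w,w),(-1,-1),(3,40,.01)).reshape(-1,2)
s=lambda a:np.array(a)/2.5+130
d=lambda a:np.array(a)/2.8575+[210,140]
ls=sub("pics/scene0.png",s([(381,238),(260,325),(188,263),(312,180)]));ld=sub("pics/side0.png",d([(415,213),(543,293),(470,353),(337,268)]))
lw=sub("pics/w1.png",[(404,166),(245,166)],4)   # image right = ?
print(ls-s([(381,238),(260,325),(188,263),(312,180)]),ld-d([(415,213),(543,293),(470,353),(337,268)]),lw)
print("lid wrist",onplane(W,lw,.103),"tab top wrist",onplane(W,[(324,188)],.133))
# lid local corners ++,+-,--,-+ at z14; yaw free
L=np.array([[66,96,14],[66,-96,14],[-66,-96,14],[-66,96,14]])/1e3
ob=[(S,L,ls),(D,L,ld),(W,L[[1,0]],lw),(W,np.array([[.046,0,.044]]),np.array([[324,188.]])),(S,np.array([[.046,0,.044]]),s([(309,250)])),(D,np.array([[.046,0,.044]]),d([(467,236)]))]
def f(p):
    Rm=R.from_euler("z",p[3]).as_matrix();return np.concatenate([(proj(c,l@Rm.T+p[:3])-u).ravel() for c,l,u in ob])
r=least_squares(f,[.49,-.24,.089,.27],loss="soft_l1");print("lid",r.x,np.degrees(r.x[3]));print(r.fun.reshape(-1,2))
Rm=R.from_euler("z",r.x[3]).as_matrix();print("tab pt",Rm@[.046,0,.036]+r.x[:3])
# pad, mat
pw=sub("pics/w1.png",[(150,63),(234,93),(217,157),(137,130)],3);print(pw)
ps=sub("pics/scene0.png",s([(503,228),(420,253),(455,310),(537,277)]),2)
print("pad tri?",onplane(W,pw,.008),"scene",onplane(S,ps,.008))
E
```

```text
[[ 0.0549 -1.0343]
 [-1.8804  0.8108]
 [-1.5204 -0.7777]
 [-0.8898 -1.2571]] [[-0.     -0.    ]
 [ 0.0734 -1.2385]
 [-2.0848  0.2761]
 [-1.4883 -1.4853]] [[403.2188 165.7252]
 [243.9079 164.6444]]
lid wrist [[ 0.5757 -0.3142  0.103 ]
 [ 0.5244 -0.131   0.103 ]] tab top wrist [[ 0.5305 -0.2286  0.133 ]]
lid [ 0.4867 -0.2406  0.0891  0.2736] 15.678811251201259
[[ 0.1311 -0.3562]
 [-0.3103 -0.6936]
 [-0.1772 -0.5689]
 [ 0.0374 -0.2078]
 [-1.1556 -0.7863]
 [ 0.0709  0.9259]
 [ 0.3792  0.4649]
 [-0.1455  0.2685]
 [ 0.9713 -0.2149]
 [-0.6128 -0.137 ]
 [-0.3064 -0.563 ]
 [-0.81    0.9181]
 [-0.4789  0.7516]]
tab pt [ 0.531  -0.2281  0.1251]
[[149.303   60.8678]
 [233.7868  92.8008]
 [216.3568 157.7231]
 [136.3846 128.9246]]
pad tri? [[ 0.6068  0.0431  0.008 ]
 [ 0.5981 -0.0767  0.008 ]
 [ 0.5003 -0.0696  0.008 ]
 [ 0.5097  0.0503  0.008 ]] scene [[ 0.5079  0.0512  0.008 ]
 [ 0.4999 -0.0691  0.008 ]
 [ 0.602  -0.0716  0.008 ]
 [ 0.6047  0.0448  0.008 ]]
```

```bash
python3 -c "
from h import *
goto([.531,-.2281,.1065],down(-74.32))"
```

```text
t 2.55 dp [ -4.9   1.9 192.6] rot [-0.0017  0.0009  0.0079] q [-0.59  0.39  1.45  0.    1.3   0.7 ] f [-0.6 -0.4 -0.2]
```

```bash
python3 -m jog '{"dp":[[-5,2,40],[-5,2,80],[-5,2,120],[-5,2,150],[-5,2,170],[-5,2,180],[-5,2,186],[-5,2,189],[-5,2,191],[-5,2,192.5],[-5,2,192.5]],"delta_rot":[[0,0,0],[0,0,0.008],[0,0,0.008],[0,0,0.008],[0,0,0.008],[0,0,0.008],[0,0,0.008],[0,0,0.008],[0,0,0.008],[0,0,0.008],[0,0,0.008]],"gripper":[0,0,0,0,0,0,0,0,0,0,0]}'; python3 - <<'E'
from h import *
o=robot.get_obs();im=robot.camera("wrist");cv2.imwrite("pics/w2.png",cv2.resize(im[120:360,160:480,::-1],(800,600)))
goto([.531,-.2281,.1065],down(-74.32))
E
```

```text
time: 3.65
position: [0.5321, -0.2293, 0.1076]
tool_rot: [0.991, 0.136, 0.0, 0.0]
ft_force: [-0.2, 0.3, 0.2]
grip_width: 0.0436
grip_force: 0.0
t 3.7 dp [-0.7 -1.5  1.1] rot [ 0.0008 -0.0007  0.    ] q [-0.6   0.62  1.65  0.    0.87  0.7 ] f [ 0.4  0.1 -0.1]
```

View pics/w2.png

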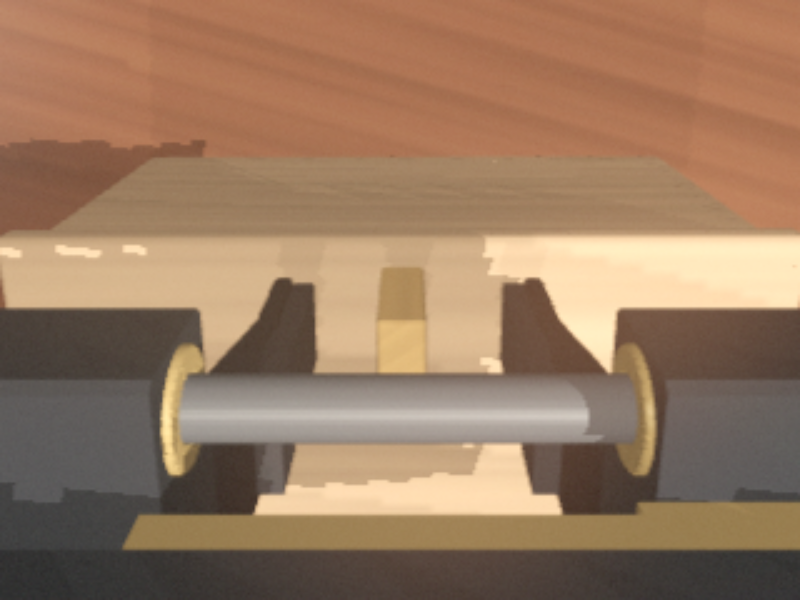

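The tab is at crop pixel (403,320), between the finger faces at x=315 and x=503, so it sits about 1.4 mm off-centre towards −y of the tool.

```bash
python3 -m jog '{"dp":[[-0.5,-1.4,0.5],[-0.5,-1.4,0.5],[-0.5,-1.4,0.5],[-0.5,-1.4,0.5],[-0.5,-1.4,0.5],[-0.5,-1.4,0.5],[-0.5,-1.4,0.5],[-0.5,-1.4,0.5],[-0.5,-1.4,0.5]],"delta_rot":[[0,0,0],[0,0,0],[0,0,0],[0,0,0],[0,0,0],[0,0,0],[0,0,0],[0,0,0],[0,0,0]],"gripper":[0,0,-0.9,-0.9,-0.9,-0.9,-0.9,-0.9,-0.9]}' 50
python3 - <<'E'
from h import *
o=robot.get_obs();print(o["position"],o["tool_rot"],o["ft_force"])
# TCP arc about heel: tool frame, TCP rel heel (108,.,-11 in tool z => up 11)
v=np.array([108,0,-11.])
for a in [2,5,9,13,17,21,25,28]:
    Rm=R.from_rotvec([0,np.radians(a),0]).as_matrix();print(a,round(np.radians(a),4),np.round(Rm@v-v,1))
E
```

```text
time: 4.6
position: [0.531, -0.228, 0.1065]
tool_rot: [0.991, 0.137, 0.0, 0.0]
ft_force: [0.0, 0.1, 0.7]
grip_width: 0.0095
grip_force: 50.0
[ 0.53099659 -0.22797211  0.10654855] [9.90627936e-01 1.36588009e-01 5.86499538e-08 8.77809544e-05] [0.02890316 0.12732448 0.69526285]
2 0.0349 [-0.4  0.  -3.8]
5 0.0873 [-1.4  0.  -9.4]
9 0.1571 [ -3.1   0.  -16.8]
13 0.2269 [ -5.2   0.  -24. ]
17 0.2967 [ -7.9   0.  -31.1]
21 0.3665 [-11.1   0.  -38. ]
25 0.4363 [-14.8   0.  -44.6]
28 0.4887 [-17.8   0.  -49.4]
```

```bash
python3 -m jog '{"dp":[[-0.2,0,-1.9],[-0.4,0,-3.8],[-1.4,0,-9.4],[-3.1,0,-16.8],[-5.2,0,-24],[-5.2,0,-24],[-5.2,0,-24]],"delta_rot":[[0,0.0175,0],[0,0.0349,0],[0,0.0873,0],[0,0.1571,0],[0,0.2269,0],[0,0.2269,0],[0,0.2269,0]],"gripper":[-0.9,-0.9,-0.9,-0.9,-0.9,-0.9,-0.9]}'
python3 - <<'E'
from h import *
o=robot.get_obs();print(o["position"],o["moment"],o["ft_force"],np.round(o["q"],2))
im=robot.camera("side");im2=robot.camera("scene");cv2.imwrite("pics/s2.png",np.hstack([cv2.resize(im[180:300,310:430,::-1],(400,400),interpolation=2),cv2.resize(im2[180:300,190:310,::-1],(400,400),interpolation=2)]))
v=R.from_rotvec([0,-np.radians(13),0]).as_matrix()
t=np.array([108,0,-11.]);R13=R.from_rotvec([0,np.radians(13),0]).as_matrix()
for a in [17,21,25,28]:
    Rm=R.from_rotvec([0,np.radians(a),0]).as_matrix();print(a,round(np.radians(a-13),4),np.round(R13.T@(Rm@t-R13@t),1))
E
```

```text
time: 5.3
position: [0.5254, -0.2295, 0.1305]
tool_rot: [0.984, 0.135, 0.112, -0.016]
ft_force: [-0.8, -0.2, -1.6]
grip_width: 0.0096
grip_force: 50.0
[ 0.52535062 -0.22945536  0.13049217] [-0.06284177  0.33893064  0.00992536] [-0.80617981 -0.19610815 -1.62401232] [-0.71  0.54  1.78  0.29  0.71  0.38]
17 0.0698 [-1.   0.  -7.5]
21 0.1396 [ -2.6   0.  -14.9]
25 0.2094 [ -4.6   0.  -22.2]
28 0.2618 [ -6.5   0.  -27.6]
```

View pics/s2.png

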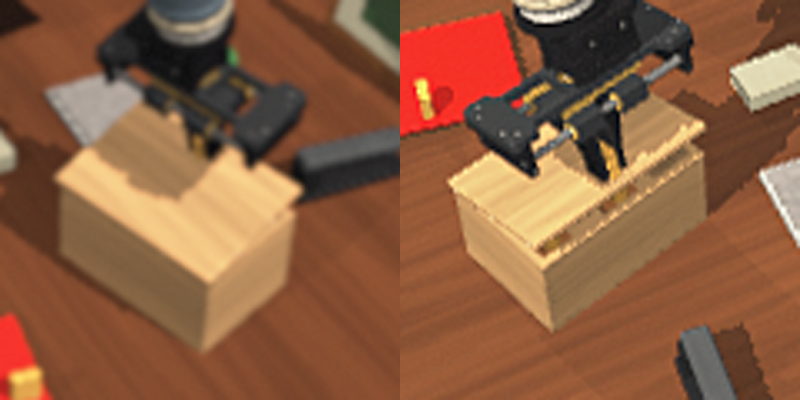

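The lid has opened to about 13°, and its far edge is still on the rim (side crop (60,180)–(210,285)). I'll continue to 28° with a slight downward bias.

```bash
python3 -m jog '{"dp":[[-1,0,-6.7],[-2.6,0,-14.1],[-4.6,0,-21.4],[-6.5,0,-26.8],[-6.5,0,-26.8],[-6.5,0,-26.8],[-6.5,0,-26.8]],"delta_rot":[[0,0.0698,0],[0,0.1396,0],[0,0.2094,0],[0,0.2618,0],[0,0.2618,0],[0,0.2618,0],[0,0.2618,0]],"gripper":[-0.9,-0.9,-0.9,-0.9,-0.9,-0.9,-0.9]}'
python3 - <<'E'
from h import *
import pickle
f=[];
for k in range(2):
    o=robot.get_obs();f.append(np.r_[o["ft_force"],o["moment"]]);im=robot.camera("side" if k else "scene");cv2.imwrite(f"pics/t{k}.png",im[:,:,::-1])
print(np.round(f,2),o["position"],np.round(o["q"],2))
a=cv2.imread("pics/t1.png");b=cv2.imread("pics/t0.png")
cv2.imwrite("pics/s3.png",np.hstack([cv2.resize(a[180:300,310:430],(400,400),interpolation=2),cv2.resize(b[180:300,190:310],(400,400),interpolation=2)]))
E
```

```text
time: 6.1
position: [0.5141, -0.2326, 0.1548]
tool_rot: [0.961, 0.133, 0.239, -0.033]
ft_force: [-3.3, -1.4, -0.3]
grip_width: 0.0099
grip_force: 50.0
[[-3.34 -1.44 -0.32 -0.38  1.36 -0.02]
 [-4.45 -0.55 -0.49 -0.41  1.41 -0.02]] [ 0.51414668 -0.23256965  0.15478328] [-0.87  0.49  1.93  0.77  0.66 -0.17]
```

View pics/s3.png

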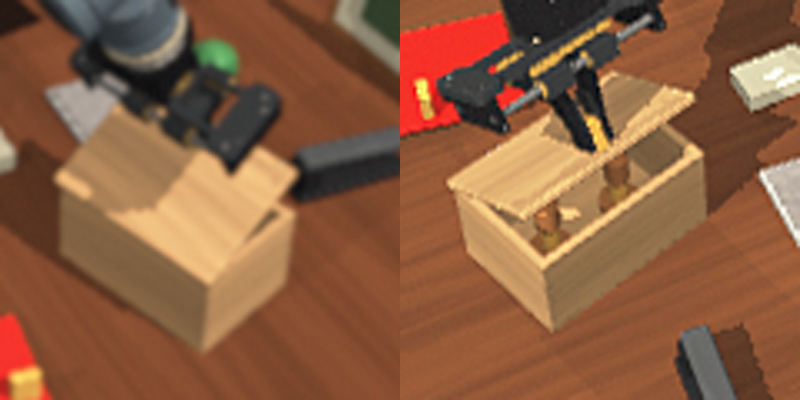

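The lid is tipped about 28° with its rear edge on the rim. In the scene crop both stamps show in the box, at about (547,220) and (615,180). Lifting away now.

```bash
python3 -m jog '{"dp":[[2,0,-4],[7,0,-13],[16,0,-30],[26,0,-49],[40,0,-75],[47,0,-88],[47,0,-88],[47,0,-88]],"delta_rot":[[0,0,0],[0,0,0],[0,0,0],[0,0,0],[0,0,0],[0,0,0],[0,0,0],[0,0,0]],"gripper":[-0.9,-0.9,-0.9,-0.9,-0.9,-0.9,-0.9,-0.9]}'
python3 -c "
from h import *
goto([.5042,.2815,.20],down(-84.9))
o=robot.get_obs();print(o['position'],o['ft_force'],o['moment'])"
```

```text
time: 7.0
position: [0.5143, -0.232, 0.2548]
tool_rot: [0.961, 0.133, 0.24, -0.033]
ft_force: [-0.6, -0.2, -2.4]
grip_width: 0.0094
grip_force: 50.0
t 7.0 dp [  88.5 -496.9  109.4] rot [-0.0458 -0.4872  0.1817] q [-0.87  0.32  1.83  0.59  0.87  0.07] f [-0.6 -0.2 -2.4]
[ 0.51427797 -0.23196829  0.25482843] [-0.61538226 -0.22496725 -2.42562049] [-0.21268155  0.50360005  0.00568528]
```

```bash
python3 -m jog '{"dp":[[0,0,0],[0,0,0],[4,-25,5],[12,-65,14],[20,-110,24],[28,-155,34],[36,-200,44],[44,-245,54],[52,-290,64],[60,-335,74],[68,-380,84],[76,-425,94]],"delta_rot":[[0,-0.08,0],[0,-0.16,0],[0,-0.24,0],[0,-0.32,0],[0,-0.4,0],[0,-0.4887,0],[0,-0.4887,0],[0,-0.4887,0],[0,-0.4887,0],[0,-0.4887,0],[0,-0.4887,0],[0,-0.4887,0]],"gripper":[-0.9,-0.9,-0.9,-0.9,-0.9,-0.9,-0.9,-0.9,-0.9,-0.9,-0.9,-0.9]}'
python3 -c "
from h import *
goto([.5042,.2815,.12],down(-84.9))"
```

```text
time: 8.2
position: [0.5051, 0.2088, 0.2057]
tool_rot: [0.991, 0.136, -0.002, -0.0]
ft_force: [1.5, -0.5, -1.6]
grip_width: 0.0094
grip_force: 50.0
t 8.2 dp [ 19.1 -70.1  85.7] rot [-0.0009  0.0033  0.1847] q [0.19 0.44 1.65 0.   1.05 1.48] f [ 1.5 -0.5 -1.6]
```

```bash
python3 -m jog '{"dp":[[5,-20,22],[10,-40,44],[15,-55,66],[19,-66,80],[19,-66,83],[19,-66,83],[19,-66,83],[19,-66,83]],"delta_rot":[[0,0,0.06],[0,0,0.12],[0,0,0.185],[0,0,0.185],[0,0,0.185],[0,0,0.185],[0,0,0.185],[0,0,0.185]],"gripper":[-0.9,-0.9,-0.9,-0.9,-0.9,-0.9,-0.9,-0.9]}'
python3 - <<'E'
from h import *
import pickle
for c in ["scene","side"]:
    cv2.imwrite(f"pics/m_{c}.png",robot.camera(c)[:,:,::-1])
goto([.5042,.2815,.0225],down(-84.9))
a=cv2.imread("pics/m_side.png");b=cv2.imread("pics/m_scene.png")
cv2.imwrite("pics/s4.png",np.hstack([cv2.resize(a[110:230,230:350],(400,400),interpolation=2),cv2.resize(b[110:230,320:440],(400,400),interpolation=2)]))
S,D=cam("scene"),cam("side")
L=np.array([[66,96,14],[66,-96,14],[-66,-96,14],[-66,96,14]])/1e3
o=robot.get_obs();Rl=R.from_euler("z",5.1,degrees=True).as_matrix();X=(L-[.046,0,.0175])@Rl.T+o["position"]
print("side crop",(proj(D,X)-[230,110])*400/120);print("scene crop",(proj(S,X)-[320,110])*400/120+[400,0])
E
```

```text
time: 9.0
position: [0.5077, 0.2748, 0.1257]
tool_rot: [0.999, 0.044, 0.001, -0.0]
ft_force: [0.4, -0.5, -2.4]
grip_width: 0.0099
grip_force: 50.0
t 9.1 dp [ -2.9  -6.9 103.2] rot [-0.0004 -0.0017 -0.001 ] q [ 0.3   0.59  1.64 -0.    0.9   1.79] f [-0.2  0.  -2.6]
side crop [[191.82093734 104.89855349]
 [277.28240162 176.50554886]
 [177.42121876 213.23862902]
 [ 96.1936119  136.50358028]]
scene crop [[726.58027963 179.57824241]
 [574.85789049 255.45499712]
 [491.48826823 176.01417428]
 [640.45280167 106.71954158]]
```

View pics/s4.png

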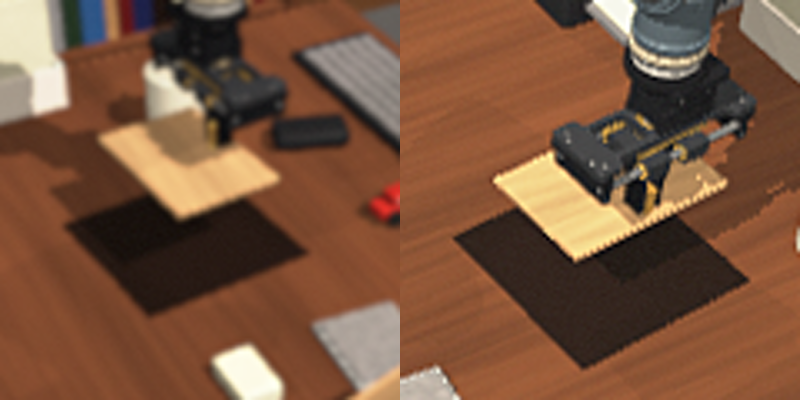

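```bash
python3 - <<'E'
from h import *
np.set_printoptions(precision=4,suppress=True)
S,D=cam("scene"),cam("side")
def sub(f,pts,w=2):
    g=cv2.cvtColor(cv2.imread(f),cv2.COLOR_BGR2GRAY);return cv2.cornerSubPix(g,np.float32(pts).reshape(-1,1,2),(w,w),(-1,-1),(3,40,.01)).reshape(-1,2)
ss=np.array([(727,182),(574,262),(493,180)])-[400,0];ss=ss*.3+[320,110]
dd=np.array([(278,178),(180,218),(100,138)])*.3+[230,110]
ls=sub("pics/m_scene.png",ss);ld=sub("pics/m_side.png",dd);print(ls-ss,ld-dd)
L=np.array([[66,96,14],[66,-96,14],[-66,-96,14],[-66,96,14]])/1e3
o=robot.get_obs()
for A,B in [(ls,ld),(ss,dd)]:
    ob=[(S,L[[0,1,2]],A),(D,L[[1,2,3]],B)]
    f=lambda p:np.concatenate([(proj(c,l@R.from_rotvec(p[3:]).as_matrix().T+p[:3])-u).ravel() for c,l,u in ob])
    r=least_squares(f,[.46,.277,.108,0,0,.09]);Rm=R.from_rotvec(r.x[3:])
    print(r.x[:3],Rm.as_euler("ZYX",degrees=True),"rms",np.sqrt((r.fun**2).mean()),"tab17.5",Rm.apply([.046,0,.0175])+r.x[:3]-o["position"],o["position"])
# mat corners again
s=lambda a:np.array(a)/2.5+130
d=lambda a:np.array(a)/2.8575+[210,140]
a=sub("pics/scene0.png",s([(637,71),(735,158),(613,224),(516,130)]));b=sub("pics/side0.png",d([(114,107),(242,63),(320,128),(187,184)]))
for c,u in((S,a),(D,b)):
    X=onplane(c,u,.003);print(X[:,:2].mean(0),X[:,:2].tolist())
E
```

```text
[[-0.0614 -0.8256]
 [ 0.0945 -0.8672]
 [-0.4795 -0.5683]] [[ 0.2027 -0.2881]
 [-0.3367 -0.2537]
 [-0.9412 -0.0039]]
[0.4626 0.2702 0.1067] [ 5.2548 -0.6904  0.7726] rms 0.22951596607761354 tab17.5 [ 0.0007 -0.0007 -0.0009] [0.5075 0.2749 0.1257]
[0.4646 0.2703 0.105 ] [ 4.6817 -0.7107  0.9453] rms 0.32386269336253987 tab17.5 [ 0.0027 -0.0011 -0.0026] [0.5075 0.2749 0.1257]
[0.4568 0.2761] [[0.3367560993220997, 0.3766047633282701], [0.5563036509378554, 0.3957103565170744], [0.5766708623362976, 0.17552611206245883], [0.35741498069906474, 0.15664352816707705]]
[0.4543 0.2771] [[0.33709523894860216, 0.3755774696425829], [0.5514728535684356, 0.39646635904328553], [0.5731124051199366, 0.17738912176838784], [0.3557106027793389, 0.15882659624555728]]
```

```bash
python3 -m jog '{"dp":[[-3,-4,20],[-5.4,-6.3,45],[-5.4,-6.3,65],[-5.4,-6.3,80],[-5.4,-6.3,90],[-5.4,-6.3,95],[-5.4,-6.3,98],[-5.4,-6.3,100],[-5.4,-6.3,101],[-5.4,-6.3,102],[-5.4,-6.3,102],[-5.4,-6.3,102]],"delta_rot":[[0,0,0],[0,0,0],[0,0,0],[0,0,0],[0,0,0],[0,0,0],[0,0,0],[0,0,0],[0,0,0],[0,0,0],[0,0,0],[0,0,0]],"gripper":[-0.9,-0.9,-0.9,-0.9,-0.9,-0.9,-0.9,-0.9,-0.9,-0.9,-0.9,-0.9]}'
```

```text
time: 10.3
position: [0.501, 0.2812, 0.0229]
tool_rot: [0.999, 0.044, 0.0, -0.0]
ft_force: [-0.5, 0.5, -2.8]
grip_width: 0.0097
grip_force: 50.0
```

```bash
python3 -m jog '{"dp":[[0,0,0.5],[0,0,1],[0,0,1.5],[0,0,1.5],[0,0,1.5]],"delta_rot":[[0,0,0],[0,0,0],[0,0,0],[0,0,0],[0,0,0]],"gripper":[-0.9,-0.9,-0.9,-0.9,-0.9]}'
```

```text
time: 10.8
position: [0.5009, 0.2811, 0.0211]
tool_rot: [0.999, 0.044, -0.0, 0.0]
ft_force: [-0.3, -0.0, -2.6]
grip_width: 0.0098
grip_force: 50.0
```

```bash
python3 -m jog '{"dp":[[0,0,0.4],[0,0,0.8],[0,0,0.8],[0,0,0.8],[0,0,0.8]],"delta_rot":[[0,0,0],[0,0,0],[0,0,0],[0,0,0],[0,0,0]],"gripper":[-0.9,-0.9,-0.9,-0.9,-0.9]}'; python3 -c "
from rig import robot
o=robot.get_obs();print(o['position'],o['ft_force'],o['moment'])"
```

```text
time: 11.3
position: [0.5009, 0.2811, 0.0205]
tool_rot: [0.999, 0.044, 0.0, -0.0]
ft_force: [-0.8, -0.6, -0.3]
grip_width: 0.0098
grip_force: 50.0
[0.50094789 0.28112716 0.02054292] [-0.79950027 -0.61063224 -0.26698645] [-0.07256266  0.11648283 -0.00609274]
```

```bash
python3 -m jog '{"dp":[[0,0,0.4],[0,0,0.6],[0,0,0.6]],"delta_rot":[[0,0,0],[0,0,0],[0,0,0]],"gripper":[-0.9,-0.9,-0.9]}'; python3 -m jog '{"dp":[[0,0,0],[0,0,0],[0,0,0],[0,0,0],[0,0,0]],"delta_rot":[[0,0,0],[0,0,0],[0,0,0],[0,0,0],[0,0,0]],"gripper":[-0.7,-0.5,-0.3,-0.1,0]}';python3 -m jog '{"dp":[[0,0,-10],[0,0,-35],[0,0,-70],[0,0,-110],[0,0,-150],[0,0,-190],[0,0,-200]],"delta_rot":[[0,0,0],[0,0,0],[0,0,0],[0,0,0],[0,0,0],[0,0,0],[0,0,0]],"gripper":[0,0,0,0,0,0,0]}'
python3 - <<'E'
from h import *
import pickle
for c in ["scene","side","wrist"]:
    o=robot.get_obs();cv2.imwrite(f"pics/n_{c}.png",robot.camera(c)[:,:,::-1])
pickle.dump(o,open("n.pkl","wb"))
a=cv2.imread("pics/n_scene.png")
cv2.imwrite("pics/s5.png",np.hstack([cv2.resize(a[180:300,190:310],(400,400),interpolation=2),cv2.resize(a[110:230,320:440],(400,400),interpolation=2)]))
goto([.49,-.24,.30],down(-74.3))
E
```

```text
time: 11.6
position: [0.501, 0.2811, 0.0206]
tool_rot: [0.999, 0.044, 0.0, -0.0]
ft_force: [-2.0, -1.1, 5.3]
grip_width: 0.0095
grip_force: 50.0
time: 12.1
position: [0.5009, 0.2811, 0.0196]
tool_rot: [0.999, 0.044, -0.0, 0.0]
ft_force: [-0.8, 0.7, -0.2]
grip_width: 0.0368
grip_force: 0.0
time: 12.8
position: [0.5036, 0.2821, 0.2255]
tool_rot: [0.999, 0.044, 0.005, -0.001]
ft_force: [0.5, 0.6, 0.5]
grip_width: 0.0435
grip_force: 0.0
t 12.95 dp [-56.8 518.  -79.9] rot [-1.000e-04 -9.000e-04 -1.852e-01] q [ 0.32  0.46  1.57 -0.    1.11  1.8 ] f [ 0.4 -0.4 -0.8]
```

View pics/s5.png

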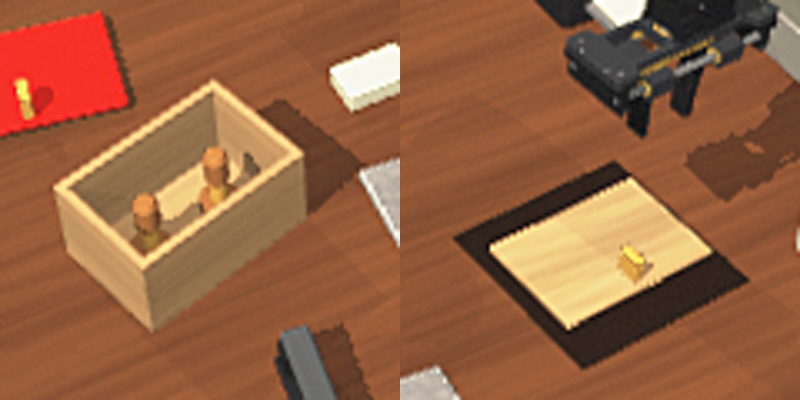

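The lid lies flat in the middle of the mat with its tab up, and the box hasn't moved. In the scene crop the two stamps stand at (147,225) and (215,185). Next I'll look straight down into the box to see the feet.

```bash
python3 -m jog '{"dp":[[-80,510,-80],[-80,510,-80],[-80,510,-80],[-80,510,-80],[-80,510,-80],[-80,510,-80],[-80,510,-80],[-80,510,-80],[-80,510,-80],[-80,510,-80],[-80,510,-80],[-80,510,-80]],"delta_rot":[[0,0,-0.08],[0,0,-0.185],[0,0,-0.185],[0,0,-0.185],[0,0,-0.185],[0,0,-0.185],[0,0,-0.185],[0,0,-0.185],[0,0,-0.185],[0,0,-0.185],[0,0,-0.185],[0,0,-0.185]],"gripper":[0,0,0,0,0,0,0,0,0,0,0,0]}'
python3 - <<'E'
from h import *
goto([.43,-.255,.29],down(-74.3))
E
```

```text
time: 14.15
position: [0.4657, -0.2371, 0.2978]
tool_rot: [0.991, 0.134, -0.001, -0.001]
ft_force: [0.9, 0.1, 0.1]
grip_width: 0.0435
grip_force: 0.0
t 14.15 dp [-39.1   7.8   7.9] rot [-0.0017  0.0021 -0.005 ] q [-0.68  0.3   1.59 -0.    1.25  0.62] f [0.9 0.1 0.1]
```

```bash
python3 -m jog '{"dp":[[-20,4,4],[-39,4,8],[-39,4,8],[-39,4,8],[-39,4,8]],"delta_rot":[[0,0,0],[0,0,0],[0,0,0],[0,0,0],[0,0,0]],"gripper":[0,0,0,0,0]}'
python3 - <<'E'
from h import *
import pickle
o=robot.get_obs();im=robot.camera("wrist")[:,:,::-1];cv2.imwrite("pics/b1.png",im);pickle.dump(o,open("b1.pkl","wb"));print(o["position"],np.round(o["joint_velocities"],2))
cv2.imwrite("pics/b1c.png",cv2.resize(im[30:200,210:430],(776,600),interpolation=2))
E
```

```text
time: 14.65
position: [0.4305, -0.2475, 0.2913]
tool_rot: [0.991, 0.137, -0.0, -0.0]
ft_force: [0.1, -0.3, -0.3]
grip_width: 0.0435
grip_force: 0.0
[ 0.43054128 -0.24750099  0.29130937] [ 0.   -0.   -0.01 -0.    0.    0.  ]
```

View pics/b1c.png

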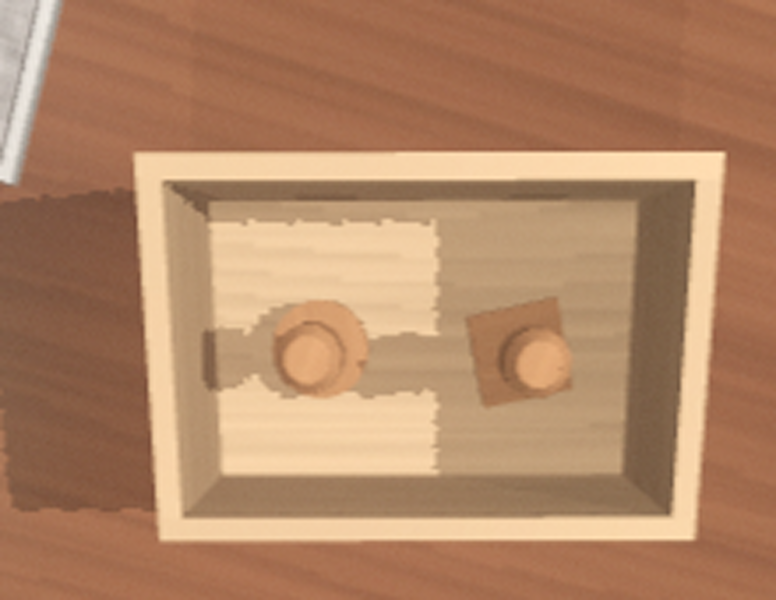

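The round foot is the left stamp in the crop: foot at (321,349), handle top at (310,357), on the box's +y side. The right stamp at (520,355) has the square foot and stays.

```bash
python3 - <<'E'
from h import *
import pickle
np.set_printoptions(precision=4,suppress=True)
W=cam("wrist",pickle.load(open("b1.pkl","rb")));S=cam("scene")
u=lambda a:np.array(a)/3.527+[210,30]
print("tri top",tri(W,u([(310,357)]),S,np.array([(254.5,225.5)])))
print("top@.082",onplane(W,u([(310,357)]),.082),"foot@.020",onplane(W,u([(321,349)]),.02))
for z,p in((.095,[(135,153),(726,153),(695,541),(160,541)]),):
    X=onplane(W,u(p),z);print("box",X,X.mean(0))
goto([.5,-.2,.25],down(-74.3))
E
```

```text
tri top [[ 0.4746 -0.2016  0.0834]]
top@.082 [[ 0.4739 -0.2036  0.082 ]] foot@.020 [[ 0.4728 -0.2032  0.02  ]]
box [[ 0.5204 -0.1364  0.095 ]
 [ 0.5703 -0.3137  0.095 ]
 [ 0.4509 -0.3475  0.095 ]
 [ 0.4009 -0.17    0.095 ]] [ 0.4856 -0.2419  0.095 ]
t 14.7 dp [ 79.6 -27.1  41.5] rot [-0.0004 -0.0002  0.0009] q [-0.75  0.27  1.66  0.    1.21  0.55] f [ 0.1 -0.2  0.1]
```

```bash
python3 -c "
from h import *
goto([.4737,-.2033,.19],down(15.7))"
```

```text
t 14.7 dp [ 53.4 -31.  101.5] rot [-2.0000e-04 -5.0000e-04 -1.5699e+00] q [-0.75  0.27  1.66  0.    1.21  0.55] f [ 0.1 -0.2  0.1]
```

```bash
python3 -m jog '{"dp":[[20,-10,0],[40,-20,20],[53.4,-31,50],[53.4,-31,80],[53.4,-31,101],[53.4,-31,101],[53.4,-31,101],[53.4,-31,101],[53.4,-31,101],[53.4,-31,101],[53.4,-31,101],[53.4,-31,101]],"delta_rot":[[0,0,-0.15],[0,0,-0.3],[0,0,-0.45],[0,0,-0.6],[0,0,-0.75],[0,0,-0.9],[0,0,-1.05],[0,0,-1.2],[0,0,-1.35],[0,0,-1.5],[0,0,-1.57],[0,0,-1.57]],"gripper":[0,0,0,0,0,0,0,0,0,0,0,0]}'
python3 - <<'E'
from h import *
import pickle
np.set_printoptions(precision=4,suppress=True)
o=robot.get_obs();im=robot.camera("wrist")[:,:,::-1];W=cam("wrist",o)
cv2.imwrite("pics/b2.png",cv2.resize(im[100:340,160:480],(800,600),interpolation=2))
pickle.dump(o,open("b2.pkl","wb"))
print("pred top px in crop",(proj(W,[[.4737,-.2033,.082]])-[160,100])*2.5)
goto([.4737,-.2033,.044],down(15.7))
E
```

```text
time: 15.9
position: [0.4737, -0.2037, 0.1908]
tool_rot: [0.604, 0.797, 0.0, 0.0]
ft_force: [0.9, -0.4, 0.0]
grip_width: 0.0435
grip_force: 0.0
pred top px in crop [[407.5164 243.3374]]
t 15.95 dp [  0.4   0.1 146.7] rot [ 0.0003  0.0002 -0.0017] q [-0.62  0.43  1.74  0.    0.98 -0.9 ] f [ 0.4 -0.  -0.3]
```

View pics/b2.png

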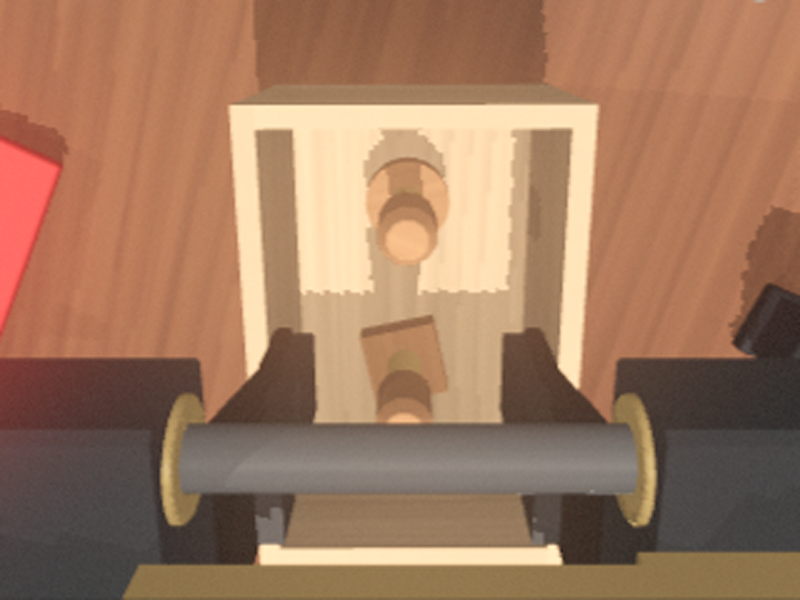

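The round stamp's top shows at crop (407,240), against a predicted (407,243), so the tool is aligned. Descending.

```bash
python3 -m jog '{"dp":[[0.5,0,30],[0.5,0,60],[0.5,0,85],[0.5,0,105],[0.5,0,120],[0.5,0,132],[0.5,0,140],[0.5,0,144],[0.5,0,146.5],[0.5,0,146.5],[0.5,0,146.5]],"delta_rot":[[0,0,0],[0,0,0],[0,0,0],[0,0,0],[0,0,0],[0,0,0],[0,0,0],[0,0,0],[0,0,0],[0,0,0],[0,0,0]],"gripper":[0,0,0,0,0,0,0,0,0,0,0]}' 
python3 -m jog '{"dp":[[0,0,0],[0,0,0],[0,0,0],[0,0,0],[0,0,0],[0,0,0],[0,0,0]],"delta_rot":[[0,0,0],[0,0,0],[0,0,0],[0,0,0],[0,0,0],[0,0,0],[0,0,0]],"gripper":[-0.2,-0.4,-0.7,-0.7,-0.7,-0.7,-0.7]}' 25
```

```text
time: 17.05
position: [0.4732, -0.2038, 0.0447]
tool_rot: [0.604, 0.797, 0.0, 0.001]
ft_force: [0.1, -0.4, 0.6]
grip_width: 0.0434
grip_force: 0.0
time: 17.75
position: [0.4731, -0.2037, 0.0444]
tool_rot: [0.604, 0.797, 0.0, 0.0]
ft_force: [0.3, 0.5, 1.6]
grip_width: 0.0233
grip_force: 25.0
```

```bash
python3 -m jog '{"dp":[[0,0,-3],[0,0,-10],[0,0,-25],[0,0,-50],[0,0,-80],[0,0,-110],[0,0,-130],[0,0,-140],[0,0,-140],[0,0,-140]],"delta_rot":[[0,0,0],[0,0,0],[0,0,0],[0,0,0],[0,0,0],[0,0,0],[0,0,0],[0,0,0],[0,0,0],[0,0,0]],"gripper":[-0.7,-0.7,-0.7,-0.7,-0.7,-0.7,-0.7,-0.7,-0.7,-0.7]}'
python3 - <<'E'
from h import *
np.set_printoptions(precision=4,suppress=True)
im=robot.camera("scene")[:,:,::-1];cv2.imwrite("pics/c_scene.png",im);cv2.imwrite("pics/c_side.png",robot.camera("side")[:,:,::-1])
# pad height check from two views (wrist w1, scene) and pad centre
import pickle
W=cam("wrist",pickle.load(open("w1.pkl","rb")));S=cam("scene")
a=np.array([[149.303,60.87],[233.79,92.8],[216.36,157.72],[136.38,128.92]])
b=proj(S,onplane(S,np.array([(537,277),(455,310),(420,253),(503,228)])/2.5+130,.008))
X=tri(W,a,S,b);print("pad tri",X.mean(0));print("fit",fitrect(onplane(W,a,.008)[[0,3,2,1]],.098,.12))
goto([.554,-.013,.12],down(15.7))
goto([.554,-.013,.185],down(15.7))
E
```

```text
time: 18.75
position: [0.4723, -0.2032, 0.1837]
tool_rot: [0.604, 0.797, -0.0, -0.001]
ft_force: [0.1, 0.9, -0.6]
grip_width: 0.0231
grip_force: 25.0
pad tri [ 0.554  -0.011   0.0052]
fit (array([ 0.5542, -0.0131]), np.float64(-4.272516170623159), array([0.3, 0.4, 0.3, 0.1]))
t 18.85 dp [160.7 130.3  63.1] rot [-0.0019 -0.0023 -0.0011] q [-0.62  0.44  1.75 -0.    0.96 -0.9 ] f [-0.1  0.2 -2.1]
t 18.85 dp [160.9 130.2  -1.9] rot [-0.0019 -0.0023 -0.0011] q [-0.62  0.44  1.75 -0.    0.96 -0.9 ] f [-0.1  0.2 -2.1]
```

```bash
python3 -m jog '{"dp":[[15,12,0],[40,32,0],[68,55,0],[96,78,0],[124,101,5],[148,120,15],[161,130,30],[161,130,45],[161,130,60],[161,130,75],[161,130,85],[161,130,85]],"delta_rot":[[0,0,0],[0,0,0],[0,0,0],[0,0,0],[0,0,0],[0,0,0],[0,0,0],[0,0,0],[0,0,0],[0,0,0],[0,0,0],[0,0,0]],"gripper":[-0.7,-0.7,-0.7,-0.7,-0.7,-0.7,-0.7,-0.7,-0.7,-0.7,-0.7,-0.7]}'
python3 - <<'E'
from h import *
im=robot.camera("scene")[:,:,::-1];im2=robot.camera("side")[:,:,::-1]
cv2.imwrite("pics/d.png",np.hstack([cv2.resize(im[170:290,260:380],(400,400),interpolation=2),cv2.resize(im2[150:270,290:410],(400,400),interpolation=2)]))
goto([.554,-.013,.0484],down(15.7))
E
```

```text
time: 20.05
position: [0.553, -0.0132, 0.097]
tool_rot: [0.604, 0.797, -0.001, -0.002]
ft_force: [-0.2, -0.3, 0.0]
grip_width: 0.0231
grip_force: 25.0
t 20.15 dp [ 0.6 -0.3 50.4] rot [-0.0009 -0.0005 -0.0013] q [-0.23  0.61  1.72  0.    0.82 -0.5 ] f [ 0.3 -0.2 -1. ]
```

View pics/d.png

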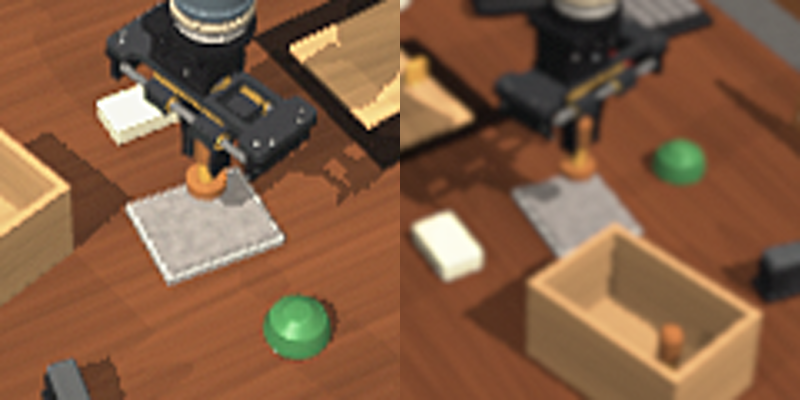

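The round stamp hangs upright over the pad (scene crop (205,185)), and the square stamp is still standing in the box (side crop (672,345)). Lowering.

```bash
python3 -m jog '{"dp":[[0.5,0,10],[0.5,0,22],[0.5,0,32],[0.5,0,39],[0.5,0,43],[0.5,0,45],[0.5,0,46.5],[0.5,0,47.5],[0.5,0,48],[0.5,0,48],[0.5,0,48]],"delta_rot":[[0,0,0],[0,0,0],[0,0,0],[0,0,0],[0,0,0],[0,0,0],[0,0,0],[0,0,0],[0,0,0],[0,0,0],[0,0,0]],"gripper":[-0.7,-0.7,-0.7,-0.7,-0.7,-0.7,-0.7,-0.7,-0.7,-0.7,-0.7]}'
python3 -m jog '{"dp":[[0,0,0.4],[0,0,0.8],[0,0,1.2],[0,0,1.2],[0,0,1.2]],"delta_rot":[[0,0,0],[0,0,0],[0,0,0],[0,0,0],[0,0,0]],"gripper":[-0.7,-0.7,-0.7,-0.7,-0.7]}'
```

```text
time: 21.25
position: [0.5547, -0.013, 0.0515]
tool_rot: [0.604, 0.797, 0.0, 0.0]
ft_force: [0.1, -0.0, -1.1]
grip_width: 0.023
grip_force: 25.0
time: 21.75
position: [0.5545, -0.013, 0.05]
tool_rot: [0.604, 0.797, -0.0, -0.0]
ft_force: [-0.3, 0.3, -2.0]
grip_width: 0.023
grip_force: 25.0
```

```bash
python3 -m jog '{"dp":[[0,0,0.4],[0,0,0.8],[0,0,1.2],[0,0,1.2],[0,0,1.2]],"delta_rot":[[0,0,0],[0,0,0],[0,0,0],[0,0,0],[0,0,0]],"gripper":[-0.7,-0.7,-0.7,-0.7,-0.7]}'
python3 -c "
from rig import robot
print(robot.get_obs()['ft_force'])"
```

```text
time: 22.25
position: [0.5545, -0.013, 0.0488]
tool_rot: [0.604, 0.797, -0.0, -0.0]
ft_force: [-1.3, 0.0, -0.8]
grip_width: 0.023
grip_force: 25.0
[-1.31834315  0.03685208 -0.76431112]
```

```bash
python3 -m jog '{"dp":[[0,0,0.4],[0,0,0.7],[0,0,0.7],[0,0,0.7]],"delta_rot":[[0,0,0],[0,0,0],[0,0,0],[0,0,0]],"gripper":[-0.7,-0.7,-0.7,-0.7]}'
```

```text
time: 22.65
position: [0.5547, -0.013, 0.0484]
tool_rot: [0.604, 0.797, 0.0, 0.0]
ft_force: [0.1, -0.2, 1.8]
grip_width: 0.0228
grip_force: 25.0
```

```bash
python3 -m jog '{"dp":[[0,0,0],[0,0,0],[0,0,0],[0,0,0],[0,0,0],[0,0,0],[0,0,-5],[0,0,-20],[0,0,-50],[0,0,-90],[0,0,-130],[0,0,-130]],"delta_rot":[[0,0,0],[0,0,0],[0,0,0],[0,0,0],[0,0,0],[0,0,0],[0,0,0],[0,0,0],[0,0,0],[0,0,0],[0,0,0],[0,0,0]],"gripper":[-0.4,-0.3,-0.2,-0.1,0,0,0,0,0,0,0,0]}'
python3 - <<'E'
from h import *
im=robot.camera("scene")[:,:,::-1];im2=robot.camera("side")[:,:,::-1]
cv2.imwrite("pics/e.png",np.hstack([cv2.resize(im[130:330,170:430],(520,400),interpolation=2),cv2.resize(im2[180:320,300:398],(280,400),interpolation=2)]))
E
```

```text
time: 23.85
position: [0.5585, -0.0137, 0.184]
tool_rot: [0.604, 0.797, 0.003, 0.006]
ft_force: [-0.2, -0.1, 0.2]
grip_width: 0.0434
grip_force: 0.0
```

View pics/e.png

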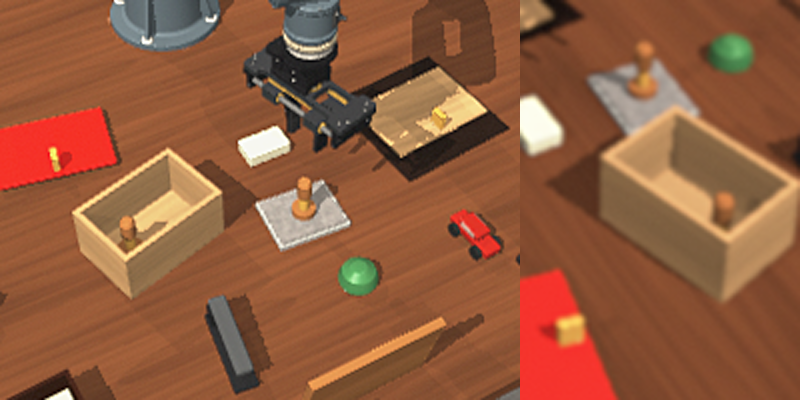

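The round stamp stands upright on the pad (crop (304,200)), the lid lies flat on the mat (430,115), and the square stamp stands in the box (128,235). Nothing else has moved.

```bash
python3 -c "
from rig import robot
print(robot.hand_in())"
```

```text
the job is handed in; nothing more can be done
None
```

I've handed in the job at about 24 s: the lid was tipped about 28° on the box's rim and now lies flat, tab up, in the middle of the mat. The round stamp stands upright on the ink pad, the square stamp is still in the box, and nothing else looks moved in the last pictures.

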